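# Take the loaded carving tray across the chip trough to the painting bay

### The arm

A 7-joint arm with a two-finger parallel gripper is mounted at the origin on the work surface. World frame = base frame: x ahead of the robot, y to its left, z up, the work surface at z = 0. Lengths are in m, angles in rad, forces in N, time in s.
With the tool pointing down it reaches from about 0.4 to 0.85 m from the base axis. Payload 4.5 kg.
Tool frame: the origin (TCP) lies on the centre line of the jaws, within the pads' length; the fingertips stand 19 mm ahead of it and the grasp point (between the pads) is the TCP; z points along the fingers, y is the line along which they close (so a half turn about z gives the same grasp; the last joint's range is limited). The gripper opens to 85 mm and grips with 20 to 120 N. Pads are 22 mm wide; open, the fingers measure 114 mm over their backs; the gripper's body (76 mm by 85 mm) begins 54 mm behind the grasp point. The pads swing forward as they close: fully open they stand 13 mm farther back than shut.
Start: joints at [1.266, 0.689, -0.195, 1.565, 0.157, 0.902, -0.215], TCP at [0.208, -0.589, 0.25] pointing down, gripper open.
Joint ranges: [-3.01, 3.01], [-0.46, 2.08], [-1.47, 1.51], [0.13, 2.56], [-1, 4.14], [0.04, 2.09], [-2.66, 2.66]. Speed limits (rad/s): [2.57, 2.57, 3.14, 3.14, 3.14, 3.14, 3.14].

### API

Orientations are given as a rotation vector (axis times angle).
In Python, from station import ctrl gives the robot as it stands. The module is installed in compiled form; this text tells all that it offers.
- The arm moves only by the tool step_arm, never from a script. Its argument "targets" is a list of rows, each a list of 5 numbers: the shift along the world's x, y, z normalised to -1 to 1, where 1 is 3 cm, then the turn about the world's z normalised to -1 to 1, where 1 is 90 degrees, then the opening, from -1 (shut) to 1 (fully open). A call has 1 to 12 rows; each row shifts and turns the commanded pose from where the row before left it; what a row does not reach is not made up. A row lasts 1/12 s, in which the tool goes at most 41.7 mm and 7.16 degrees, less where a joint would pass 70% of its speed; a pose out of reach is approached as far as the arm can. A call with a number of a shift or a turn outside -1 to 1 is refused whole. A call with a gripper value outside its range is refused whole. The fingers move at their own pace and stop on an object; "squeeze" is the grip in N (left out, the last holds). Time passes only in rows, so rows that do not move let the fingers close. It gives the time, the measured TCP pose, the force, the opening and the grip force at its end, in the units of the state.
- ctrl.read_state(): the state, without advancing time (a new reading comes with each control period).
- ctrl.snapshot(name): name is "scene" or "top"; returns a dict with "frame" (400x640x3 uint8, blue, green, red), "K" (3x3 intrinsics, pixels), "R" (3x3) and "t" (3): a world point X has camera coordinates R X + t. Camera axes: x right, y down, z forward; pixel columns grow to the right and rows downward; lengths in m; the calibration is good to about 2 mm. A picture is of the moment at which its call begins. There is no depth.
- ctrl.hand_in(): hands the job in; it is judged then, once.
Trained networks look in the newest picture that a camera, given by its name, has taken for a name from the list of things; names that differ only in an ending like _2 or _b are one class to them, and where a whole thing is asked for, a point or a joint stands for the part that bears it (a point fixed in the world has none). Each returns a list of dicts, best first, with "conf" (0 to 1); they miss things now and then, are a little off and sometimes report something else, mostly with a low value. They report only what shows in the picture. A call takes as long as a camera call. They do not tell look-alikes from the thing itself.
- ctrl.masks_of(camera, thing): "mask" (400x640 bool, what is visible of it) and "uv" ([column, row] in pixels, amid what is visible of it).
The state is a dict: "time_s": time; "joints": joint angles; "qd": joint speeds; "effort": joint torques, N m; "tcp_pos": TCP position; "eef_rot": TCP orientation; "contact_force": force on the tool from outside, world axes, zero at the start; "torque": the same for the moment, N m; "grip_width": opening from 0.0 (shut) to 1.0 (fully open); "grip_force": force on a finger pad.
Only numpy, scipy, OpenCV 4.12 (cv2) and the standard library are available. Lean on these libraries where they do the work, as an engineer would, in place of code of your own. Each camera call takes 0.05 s, during which the arm holds its last target. There are 200 camera calls.

### The job

Bring the loaded tray over to the painting side of the bench. First swing the wooden turn-stop out of the tray's way until it points straight out over the trough; then slide the heavy oak blank back to the middle of the tray so that the tray rides in balance; then push the tray, without lifting it, level across the chip trough so that it never dips into it, until its front end sits square against the fence batten. Finally swing the turn-stop fully shut behind the tray; the little painted figure must stay standing in the tray and everything else on the bench stays where it is.

Things in the scene. Friction and masses are not known exactly. Their poses are not given: they have to be found in the camera images.
- left_top: Carving-side bench top, fixed: pale plank slab 520 (x) x 470 (y) x 50 mm thick, lying on the bench board (z=0), upper surface at z=0.050. Origin at the centre of its underside; axes parallel to the world's. Its right-hand (-y) edge, at local y=-235 mm, borders the trough and is rounded with 3 mm radius.
- right_top: Painting-side bench top, fixed: pale plank slab 520 (x) x 400 (y) x 50 mm, surface at z=0.050. Origin: centre of its underside; axes as the world's. Its +y edge, at local y=+200 mm, borders the trough, rounded 3 mm. The chip trough between the tops is 140 to 145 mm wide, 50 mm deep, along x. The bay between fence and shut turn-stop takes the 300 mm tray with 6 mm to spare.
- fence (a point): Centre of the foot of the fence's face that looks to +y (towards the tray), at the height of the slab's surface. The fence is a brown batten along x, 280 long x 30 thick x 45 mm high, fixed at the right-hand end of the bay.
- stop_pivot (a point): Pivot (vertical bolt) of the turn-stop, at the slab's surface, 26 mm in from the trough edge and 155 mm further in x than the middle of the fence.
- stop_tip (a point): Free end of the turn-stop, at mid-height of the bar. The turn-stop is a dark wooden bar with round ends, 28 mm wide, from 1 to 31 mm above the slab; its free end is 115 mm from the pivot and its short end 28 mm beyond it. The flat bolt head on top rises to 40 mm above the slab.
- stop (a joint): Angle of the turn-stop, rad, 0 to 1.75. 0 = shut: the bar points to -x, along the trough, its bay-side face 6 mm behind a tray that is home. It grows clockwise seen from above: at 1.57 the bar points to +y, out over the trough, clear of the bay; closing brings it from the trough side in behind the tray. Starts 0 to 0.6. Friction about 0.12 N m; it stays where it is left.
- tray: Shallow tray, green gloss walls, pale waxed plywood floor, loose, 190 (x) x 300 (y) mm, 0.2 kg; slides easily. Floor 5 mm thick; side walls 30 mm high, end boards (at y=+150 and -150 mm) 50 mm high, all 6 mm thick. Origin: centre of the underside, z up, y along its length. It starts on the carving side, its -y end (nose) near the trough. Best pushed low on its tail board with two spread fingers.
- tray_nose (a point): Foot of the middle of the outer face of the tray's -y end board (the end that goes first).
- tray_tail (a point): Foot of the middle of the outer face of the tray's +y end board (the end to push).
- blank: Roughed-out oak blank lying loose across the tray: 164 (x) x 62 (y) x 74 mm high, about 0.58 kg (nearly 3 times the tray). Origin: centre of its underside, on the tray floor. It starts 67 to 77 mm from the tray's middle towards the nose, at least 35 mm clear of the nose board; left there it tips the tray into the trough. Within 15 mm of the middle the tray rides in balance.
- figure: Small painted figure, red coat and blue hat, 75 mm high on a black round foot of 36 mm diameter, 0.04 kg, standing loose in the tray's tail half. Origin under its foot, z up.
- mallet: Bystander: carver's mallet, black rubber head 55 x 100 x 55 mm (origin under it) with a 185 mm pale handle (from the origin), lying on the back part of the carving-side top.
- gouge: Bystander: palm gouge with brown wooden handle, 210 mm long, 24 mm high, lying on the back part of the carving-side top; origin near its middle.
- bison: Bystander: dark carved bison on a plinth, 120 x 50 x 90 mm, on the back part of the painting-side top; origin under its centre.
- jar_green: Bystander: green paint jar, 44 mm diameter, 55 mm high, origin under its centre, on the back part of the painting-side top.
- jar_yellow: Bystander: yellow paint jar, 44 mm diameter, 55 mm high, origin under its centre, on the back part of the painting-side top.
There are look-alikes about, which are no part of the job. Leave any turquoise or yellow look-alike of the blank alone.

How it is judged:
On the way, in this order (a step that is already met when the one before it is completed fails the run):
1. the turn-stop is swung out over the trough, clear of the bay (at least 1.4 rad open) (value of joint stop above 1.4 rad), for 0.2 s.
2. the oak blank stands in the middle of the tray (within 28 mm along the tray), the tray still on the carving side (y of blank in the frame of tray between -0.028 and 0.028 m and y of tray in the frame of left_top above -0.16 m), for 0.2 s.
3. the tray is across: its tail has left the trough and it lies level on the painting side (y of tray_tail in the frame of right_top below 0.198 m and angle between tray's own z axis and vertical below 0.03 rad and z of tray in the frame of right_top above 0.045 m), for 0.1 s.
4. the tray's front end is home against the fence (within 6 mm) and square to it (0.05 rad) (y of tray_nose in the frame of fence below 0.006 m and angle between the y axis of tray and the y axis of right_top, either way round below 0.05 rad), for 0.2 s.
5. the turn-stop is shut behind the tray (within 0.1 rad) (value of joint stop below 0.1 rad), for 0.2 s.
At the end, for the whole second after the job is handed in: Tray flat, at rest, nose within 6 mm of the fence (60 mm of its middle sideways), square to 0.05 rad; blank standing on the tray floor within 35 mm of its middle; figure upright in the tray; turn-stop shut behind it within 0.1 rad (all of step 4 and y of tray_nose in the frame of fence above -0.006 m and x of tray_nose in the frame of fence between -0.06 and 0.06 m and angle between tray's own z axis and vertical below 0.03 rad and z of tray in the frame of right_top between 0.045 and 0.056 m and value of joint stop below 0.1 rad and y of blank in the frame of tray between -0.035 and 0.035 m and z of each of blank, figure in the frame of tray below 0.012 m and angle between each of blank, figure's own z axis and vertical below 0.1 rad and linear speed of tray below 0.01 m/s); the robot touches nothing.
It fails at once if the tray dips into the trough or is tipped (more than 0.035 rad, 2 degrees) (angle between tray's own z axis and vertical above 0.035 rad).
It fails at once if the tray is lifted (15 mm or more off the tops) (height (world z) of tray above 0.065 m).
It fails at once if the painted figure is knocked over (angle between figure's own z axis and vertical above 0.5 rad).
It fails at once if another thing on the bench is moved by more than 20 mm (distance of any of mallet, gouge, bison, jar_green, jar_yellow from where it was at the start of the episode above 0.02 m).
It also fails if it takes over 72 s, if anything falls off the work surface, if the arm or the gripper's body presses on something with over 40 N, if the wrist force passes 120 N, or if a joint passes its speed limit or range.

## Working session

There is one attempt and no reset: what is moved stays moved. The work goes in short steps, Python scripts to look and compute and a tool call to move; the robot and the scene stay as the last step left them, time stands still between calls to the robot, and variables do not carry over. Pictures are saved under pics/ and viewed, at most 10 in all, crops included, and the job is handed in when it is done.

Besides the shell and the picture viewer there is one more tool, called after "Request:" as name(argument=value, ...) on one line, values as JSON. step_arm: Moves the arm, as the interface text tells. Scaled input: -1 to 1 covers 3 cm each way for a shift and 90 degrees each way for a turn. Its arguments: {"type":"object","properties":{"targets":{"type":"array","items":{"type":"array","items":{"type":"number"}}},"squeeze":{"type":"number"}},"required":["targets"]}

```bash
mkdir -p pics
cat > h.py <<'E'
import numpy as np, cv2
from station import ctrl
def ray(s,uv,z):
    K,R,t=map(np.array,(s["K"],s["R"],s["t"]))
    d=R.T@np.linalg.solve(K,[uv[0],uv[1],1.]); c=-R.T@t
    return c+d*(z-c[2])/d[2]
def proj(s,X):
    p=np.array(s["K"])@(np.array(s["R"])@np.array(X)+np.array(s["t"])); return p[:2]/p[2]
E
python3 - <<'E'
from h import *
s={n:ctrl.snapshot(n) for n in("scene","top")}
for n in s:
    cv2.imwrite(f"pics/{n}0.png",s[n]["frame"]); print(n,-np.array(s[n]["R"]).T@s[n]["t"])
for th,z in [("left_top",.05),("right_top",.05),("stop_tip",.066),("tray",.08),("blank",.129),("figure",.1),("mallet",.08),("gouge",.06),("bison",.1),("jar_green",.1),("jar_yellow",.1)]:
    for n in s:
        for d in ctrl.masks_of(n,th)[:3]:
            c=cv2.findContours(d["mask"].astype("uint8"),0,2)[0]; c=max(c,key=cv2.contourArea)
            print(th,n,round(d["conf"],2),np.round(d["uv"]),np.round(ray(s[n],d["uv"],z),3),np.round(cv2.boundingRect(c)))
st=ctrl.read_state();print(st["time_s"],st["tcp_pos"],st["eef_rot"],st["grip_width"])
E
```

```text
scene [0.81502348 0.40458474 0.80747311]
top [ 0.31752224 -0.02954377  1.55939566]
left_top scene 0.75 [330. 331.] [0.636 0.234 0.05 ] [185 190 333 210]
left_top top 0.75 [238. 148.] [0.639 0.216 0.05 ] [151  78 170 175]
left_top top 0.54 [236. 194.] [0.501 0.221 0.05 ] [192 158 108  70]
right_top scene 0.72 [221. 168.] [ 0.602 -0.299  0.05 ] [104  87 227 178]
right_top top 0.67 [426. 166.] [ 0.576 -0.341  0.05 ] [348  74 151 176]
right_top top 0.62 [237. 148.] [0.639 0.218 0.05 ] [152  78 169 175]
stop_tip scene 0.58 [244. 202.] [ 0.614 -0.145  0.066] [214 192  58  21]
stop_tip top 0.71 [364. 153.] [ 0.616 -0.158  0.066] [348 131  29  46]
stop_tip top 0.23 [378. 122.] [ 0.707 -0.203  0.066] [373 112  15  17]
tray scene 0.9 [372. 293.] [0.523 0.233 0.08 ] [293 202 158 159]
tray top 0.75 [238. 198.] [0.484 0.21  0.08 ] [191 159 109  70]
tray top 0.57 [425. 169.] [ 0.563 -0.332  0.08 ] [348  75 151 175]
tray top 0.35 [445. 124.] [ 0.696 -0.396  0.08 ] [432 100  24  44]
blank scene 0.92 [506. 252.] [0.254 0.345 0.129] [464 213  82  77]
blank scene 0.91 [344. 244.] [0.516 0.125 0.129] [3
[... 869 characters left out ...]
] [239 106  70  11]
bison scene 0.98 [170. 158.] [ 0.706 -0.364  0.1  ] [148 137  46  40]
bison scene 0.43 [176. 187.] [ 0.736 -0.262  0.1  ] [166 175  22  25]
bison top 0.79 [444. 125.] [ 0.689 -0.389  0.1  ] [432 102  23  42]
jar_green scene 0.58 [175. 187.] [ 0.738 -0.263  0.1  ] [166 175  22  25]
jar_green top 0.7 [407. 112.] [ 0.726 -0.282  0.1  ] [399 104  17  18]
jar_green top 0.26 [426. 167.] [ 0.566 -0.332  0.1  ] [349  74 150 177]
jar_yellow scene 0.77 [203. 203.] [ 0.704 -0.177  0.1  ] [189 190  21  25]
jar_yellow top 0.61 [378. 122.] [ 0.699 -0.199  0.1  ] [372 112  16  18]
1.2 [ 0.20774522 -0.5894834   0.25031078] [3.09655290e+00 5.29656275e-01 3.67101240e-05] 1.0050256145325376
```

Run:
```python
import cv2
a=cv2.imread("pics/top0.png")[70:290,150:500]; cv2.imwrite("pics/top0c.png",cv2.resize(a,(795,500),interpolation=cv2.INTER_CUBIC))
```

```text
(no output)
```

View pics/top0c.png

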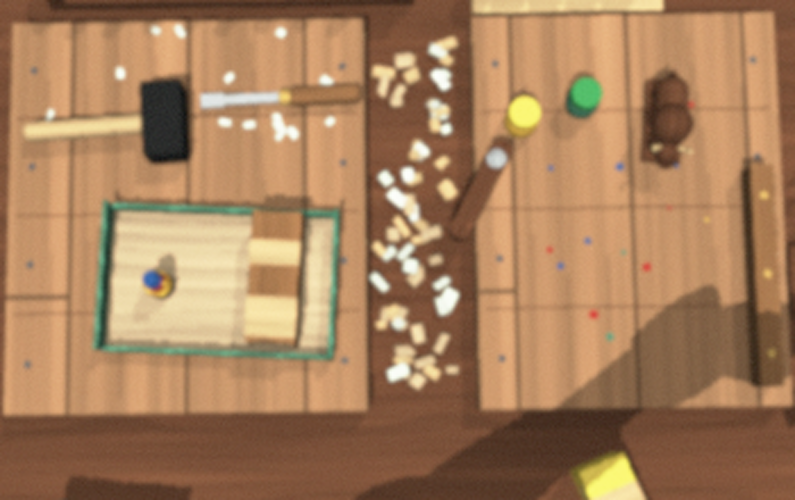

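View pics/scene0.png

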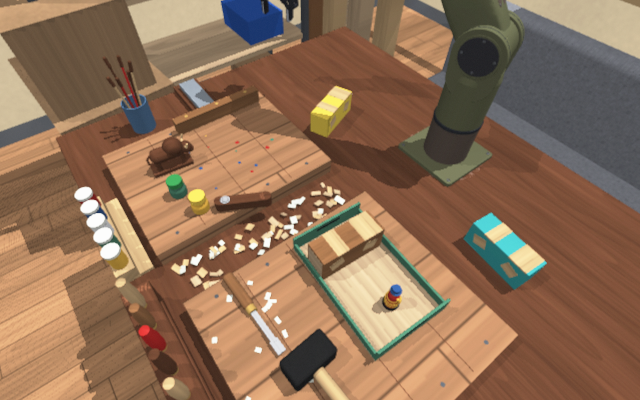

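The top view shows the tray on the left top, slightly rotated. Its crop corners are about (106,203), (338,212), (332,357) and (97,350). The blank is near the nose at (273,275), and the figure is near the tail at (157,283). The stop's bolt is at (497,158) and its tip at (458,233). The fence's +y top edge runs from (747,165) to (755,385). The yellow block at the bottom is a look-alike.

Run:
```python
from h import *
s=ctrl.snapshot("top"); s2=ctrl.snapshot("scene")
k=795/350
f=lambda u,v:(150+u/k,70+v/k)
for n,u,v,z in [("pivot",497,158,.09),("tip",458,235,.081),("trTL",104,203,.1),("trTR",340,210,.1),("trBR",333,358,.1),("trBL",96,350,.1),("fenA",747,165,.095),("fenB",755,385,.095),("Ledge1",365,20,.05),("Ledge2",370,410,.05),("Redge1",472,20,.05),("Redge2",480,405,.05),("Lfront",190,414,.05),("Rfront",630,409,.05),("blTL",253,210,.129),("blTR",303,212,.129),("blBR",297,344,.129),("blBL",245,340,.129)]:
    print(n,np.round(ray(s,f(u,v),z),4))
# refine with both cameras: triangulate pivot/tip visually in scene (224,200)
print(ray(s2,(224,200),.09),ray(s2,(271,200),.081))
for n,S in(("top",s),("scene",s2)):
    m=ctrl.masks_of(n,"tray")[0]; 
    c=max(cv2.findContours(m["mask"].astype("uint8"),0,2)[0],key=cv2.contourArea); print(n,[np.round(ray(S,p,.09),3).tolist() for p in cv2.boxPoints(cv2.minAreaRect(c))])
    m=ctrl.masks_of(n,"figure")
    print([ (np.round(ray(S,d["uv"],.085),3),d["conf"]) for d in m])
```

```text
pivot [ 0.6502 -0.1713  0.09  ]
tip [ 0.5529 -0.1201  0.081 ]
trTL [0.5972 0.3287 0.1   ]
trTR [0.5839 0.0294 0.1   ]
trBR [0.397  0.0398 0.1   ]
trBL [0.4108 0.3362 0.1   ]
fenA [ 0.6353 -0.4872  0.095 ]
fenB [ 0.3571 -0.4839  0.095 ]
Ledge1 [ 0.849  -0.0041  0.05  ]
Ledge2 [ 0.3325 -0.0047  0.05  ]
Redge1 [ 0.8467 -0.1463  0.05  ]
Redge2 [ 0.3372 -0.1457  0.05  ]
Lfront [0.3302 0.2265 0.05  ]
Rfront [ 0.3297 -0.3372  0.05  ]
blTL [0.5802 0.1362 0.129 ]
blTR [0.5768 0.0742 0.129 ]
blBR [0.4131 0.0824 0.129 ]
blBL [0.4189 0.1461 0.129 ]
[ 0.65626332 -0.16303223  0.09      ] [ 0.56008058 -0.10045496  0.081     ]
top [[0.41, 0.341, 0.09], [0.603, 0.337, 0.09], [0.587, 0.03, 0.09], [0.395, 0.038, 0.09]]
[(array([0.498, 0.261, 0.085]), 0.59), (array([ 0.568, -0.332,  0.085]), 0.17)]
scene [[0.602, 0.032, 0.09], [0.346, 0.01, 0.09], [0.411, 0.348, 0.09], [0.614, 0.336, 0.09]]
[(array([ 0.608, -0.259,  0.085]), 0.72)]
```

Request:
step_arm(targets=[[0.8,0.95,0,-0.06,-1],[0.8,0.95,0,-0.06,-1],[0.8,0.95,0,-0.06,-1],[0.8,0.95,0,-0.06,-1],[0.8,0.95,0,0,-1],[0.8,0.95,0,0,-1],[0.8,0.95,0,0,-1],[0.8,0.95,0,0,-1],[0.8,0.95,0,0,-1],[0.8,0.95,0,0,-1],[0.8,0.95,0,0,-1],[0.8,0.95,0,0,-1]], squeeze=20)

```text
time_s: 2.5
tcp_pos: [0.4968, -0.2459, 0.2505]
eef_rot: [3.141, -0.06, 0.001]
contact_force: [2.1, -0.7, -0.5]
grip_width: 0.0
grip_force: 0.0
```

Request:
step_arm(targets=[[0.6,0.6,-0.5,0,-1],[0.6,0.6,-0.8,0,-1],[0.6,0.6,-0.9,0,-1],[0,0.4,-0.9,0,-1],[0,0,-0.9,0,-1],[0,0,-0.9,0,-1],[0,0,-0.8,0,-1],[0,0,0,0,-1]])

```text
time_s: 3.17
tcp_pos: [0.547, -0.1803, 0.0752]
eef_rot: [-3.139, 0.059, 0.012]
contact_force: [-0.3, 0.3, 0.6]
grip_width: 0.003
grip_force: 0.0
```

Run:
```python
from h import *
st=ctrl.read_state(); print(st["tcp_pos"],st["contact_force"])
# path
p=np.array([.650,-.171])
for a in np.linspace(.484,1.57,8):
    print(round(a,2),np.round(p+.085*np.array([-np.cos(a),np.sin(a)])-.027*np.array([np.sin(a),np.cos(a)]),3))
```

```text
[ 0.54702608 -0.18026572  0.07519479] [-0.34860208  0.2809467   0.63735368]
0.48 [ 0.562 -0.155]
0.64 [ 0.566 -0.142]
0.79 [ 0.571 -0.129]
0.95 [ 0.579 -0.118]
1.1 [ 0.588 -0.107]
1.26 [ 0.598 -0.098]
1.41 [ 0.61  -0.091]
1.57 [ 0.623 -0.086]
```

Request:
step_arm(targets=[[0.25,0.4,0,0,-1],[0.25,0.43,0,0,-1],[0.15,0.43,0,0,-1],[0.17,0.43,0,0,-1],[0.27,0.37,0,0,-1],[0.3,0.37,0,0,-1],[0.33,0.3,0,0,-1],[0.4,0.23,0,0,-1],[0.43,0.17,0,0,-1],[0,0,0,0,-1],[0,0,0,0,-1],[0,0,0,0,-1]])

```text
time_s: 4.17
tcp_pos: [0.626, -0.0876, 0.0796]
eef_rot: [3.141, -0.06, -0.0]
contact_force: [-0.5, 0.3, -0.7]
grip_width: -0.0
grip_force: 0.0
```

Run:
```python
from h import *
s=ctrl.snapshot("top")
f=s["frame"][100:200,300:420]; cv2.imwrite("pics/stop1.png",cv2.resize(f,None,fx=5,fy=5))
for d in ctrl.masks_of("top","stop_tip")[:2]:
    c=max(cv2.findContours(d["mask"].astype("uint8"),0,2)[0],key=cv2.contourArea); print(d["conf"],[np.round(ray(s,p,.081),3).tolist() for p in cv2.boxPoints(cv2.minAreaRect(c))])
```

```text
0.6 [[0.666, -0.161, 0.081], [0.665, -0.199, 0.081], [0.633, -0.198, 0.081], [0.633, -0.161, 0.081]]
```

View pics/stop1.png

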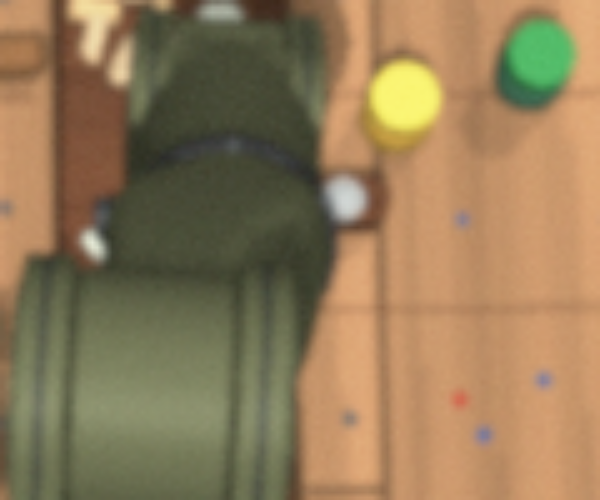

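The short end of the stop lies level to the right of the bolt at (345,198), so the bar now points straight out over the trough. Next I lift and go to the blank.

Request:
step_arm(targets=[[-0.4,0,0.2,0,-1],[-0.2,0,0.9,0,-1],[0,0,1,0,-1],[0,0,1,0,1],[-0.3,0.5,1,0,1],[-0.6,0.9,0.2,0,1],[-0.6,0.9,0,0,1],[-0.6,0.9,0,0,1],[-0.6,0.9,0,0,1],[-0.6,0.9,0,0,1],[-0.4,0.9,0,0,1],[0,0.7,0,0,1]])

```text
time_s: 5.27
tcp_pos: [0.4934, 0.1121, 0.2084]
eef_rot: [-3.141, 0.057, 0.006]
contact_force: [-0.7, 0.0, 0.3]
grip_width: 0.997
grip_force: 0.0
```

Run:
```python
from h import *
s=ctrl.snapshot("scene"); cv2.imwrite("pics/scene1.png",s["frame"])
s=ctrl.snapshot("top")
for d in ctrl.masks_of("top","stop_tip")[:2]:
    c=max(cv2.findContours(d["mask"].astype("uint8"),0,2)[0],key=cv2.contourArea); print(d["conf"],[np.round(ray(s,p,.081),3).tolist() for p in cv2.boxPoints(cv2.minAreaRect(c))])
st=ctrl.read_state(); print(st["tcp_pos"],st["grip_width"])
```

```text
0.97 [[0.668, -0.059, 0.081], [0.665, -0.199, 0.081], [0.636, -0.199, 0.081], [0.638, -0.059, 0.081]]
[0.49676644 0.11214335 0.20855101] 0.9992045364550958
```

View pics/scene1.png

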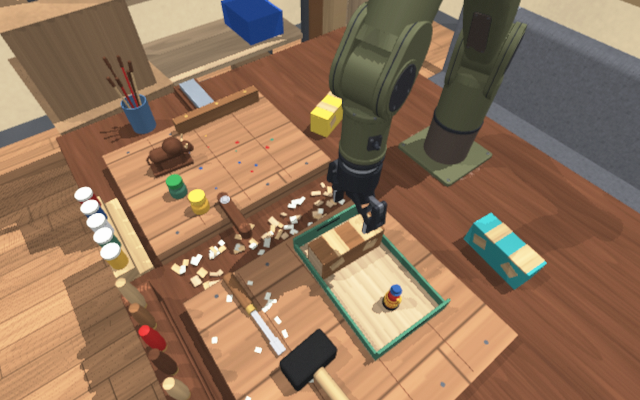

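The scene view shows the stop at (235,215) pointing out over the trough. The gripper is above the blank at (345,243) and the figure is standing at (393,297). Now I descend and grip.

Request:
step_arm(targets=[[0,-0.07,-0.8,0,1],[0,0,-0.8,0,1],[0,0,-0.8,0,1],[0,0,-0.5,0,1],[0,0,-0.2,0,1],[0,0,0,0,1],[0,0,0,0,0.3],[0,0,0,0,0.3],[0,0,0,0,0.3],[0,0,0,0,0.3],[0,0,0,0,0.3],[0,0,0,0,0.3]], squeeze=25)

```text
time_s: 6.42
tcp_pos: [0.4984, 0.1089, 0.1167]
eef_rot: [-3.14, 0.06, -0.005]
contact_force: [-0.3, 1.0, 6.7]
grip_width: 0.727
grip_force: 28.5
```

Request:
step_arm(targets=[[0,0,0.06,0,0.3],[0,0,0,0,0.3],[0,0,0,0,0.3]])

```text
time_s: 6.67
tcp_pos: [0.4965, 0.1079, 0.1169]
eef_rot: [3.14, -0.06, -0.002]
contact_force: [-0.6, -0.6, -4.8]
grip_width: 0.725
grip_force: 29.6
```

Request:
step_arm(targets=[[0.005,0.1,0,0,0.3],[0.01,0.2,0,0,0.3],[0.01,0.25,0,0,0.3],[0.01,0.25,0,0,0.3],[0.01,0.25,0,0,0.3],[0.01,0.25,0,0,0.3],[0.01,0.25,0,0,0.3],[0.01,0.25,0,0,0.3],[0.01,0.25,0,0,0.3],[0.01,0.2,0,0,0.3],[0.005,0.1,0,0,0.3],[0,0,0,0,0.3]])

```text
time_s: 7.67
tcp_pos: [0.5002, 0.1801, 0.1171]
eef_rot: [-3.14, 0.058, -0.0]
contact_force: [0.3, 0.2, -6.2]
grip_width: 0.717
grip_force: 29.4
```

Run:
```python
from h import *
S={n:ctrl.snapshot(n) for n in("top","scene")}
for n,z,th in(("scene",.129,"blank"),("scene",.09,"tray"),("top",.09,"tray"),("top",.1,"figure")):
    d=ctrl.masks_of(n,th)[:2]
    for e in d:
        c=max(cv2.findContours(e["mask"].astype("uint8"),0,2)[0],key=cv2.contourArea); print(n,th,e["conf"],[np.round(ray(S[n],p,z),3).tolist() for p in cv2.boxPoints(cv2.minAreaRect(c))])
f=S["scene"]["frame"][180:380,270:480]; cv2.imwrite("pics/sc2.png",cv2.resize(f,None,fx=2.9,fy=2.9,interpolation=cv2.INTER_CUBIC))
```

```text
scene blank 0.91 [[0.598, 0.146, 0.129], [0.489, 0.151, 0.129], [0.507, 0.233, 0.129], [0.609, 0.225, 0.129]]
scene blank 0.72 [[0.357, -0.247, 0.129], [0.155, -0.336, 0.129], [0.163, -0.227, 0.129], [0.355, -0.152, 0.129]]
scene tray 0.96 [[0.599, 0.031, 0.09], [0.343, 0.011, 0.09], [0.413, 0.35, 0.09], [0.615, 0.336, 0.09]]
top tray 0.73 [[0.406, 0.208, 0.09], [0.596, 0.2, 0.09], [0.586, 0.029, 0.09], [0.396, 0.04, 0.09]]
top figure 0.48 [[0.729, -0.181, 0.1], [0.728, -0.225, 0.1], [0.678, -0.223, 0.1], [0.679, -0.18, 0.1]]
```

View pics/sc2.png

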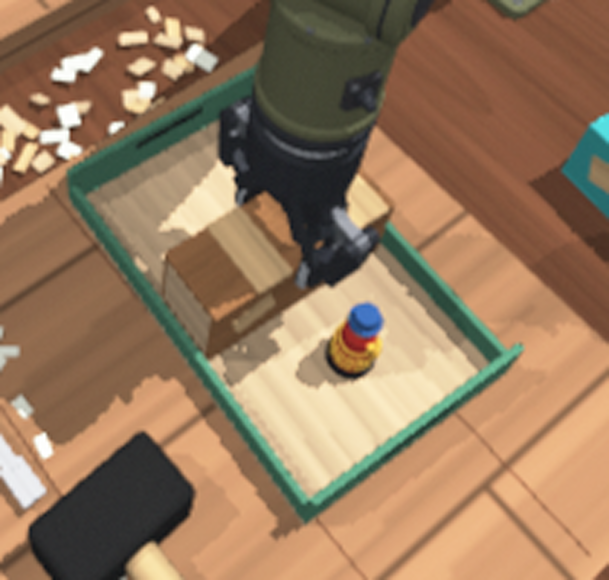

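The tray has not moved and the blank sits at mid-tray. The figure stands close behind it at (355,340) in the crop, so I release only partway and lift.

Request:
step_arm(targets=[[0,0,-0.04,0,0.3],[0,0,0,0,0.3],[0,0,0,0,0.6],[0,0,0,0,0.6],[0,0,0,0,0.6],[0,0,0.2,0,0.6],[0,0,0.5,0,0.6],[0,0,0.8,0,0.6],[0,0,0.9,0,0.6],[0,0,0.9,0,0.6],[0,0,0.8,0,0.6],[0,0,0,0,0.6]])

```text
time_s: 8.97
tcp_pos: [0.5031, 0.1797, 0.2438]
eef_rot: [-3.137, 0.061, -0.014]
contact_force: [0.9, -0.3, 0.2]
grip_width: 0.8
grip_force: 0.0
```

Run:
```python
from h import *
st=ctrl.read_state(); print(st["joints"],st["tcp_pos"],st["grip_width"],st["time_s"])
s=ctrl.snapshot("scene")
for th in("blank","figure"): print(th,[(round(d["conf"],2),np.round(d["uv"])) for d in ctrl.masks_of("scene",th)[:3]])
```

```text
[-0.48873158  0.575392    0.09498807  1.86518706 -0.08036243  0.69506829
 -1.95705963] [0.50306143 0.17970575 0.2438174 ] 0.8002688432127049 8.9667
blank [(0.75, array([506., 251.])), (0.72, array([329., 112.])), (0.59, array([361., 268.]))]
figure [(0.55, array([395., 298.]))]
```

Request:
step_arm(targets=[[0,0,0,0.0788,1],[0,0.3,0,0.0788,1],[0,0.6,0,0.0788,1],[0,0.7,0,0.0788,1],[0,0.7,0,0.0788,1],[0,0.7,0,0.0788,1],[0,0.7,0,0.0788,1],[0,0.7,0,0.0788,1],[0,0.7,0,0.0788,1],[0,0.7,0,0.0788,1],[0,0.6,0,0.0788,1],[0,0.2,0,0.0788,1]])

```text
time_s: 10.12
tcp_pos: [0.4984, 0.3803, 0.2373]
eef_rot: [-2.342, -2.089, 0.002]
contact_force: [-0.1, 0.7, -0.6]
grip_width: 1.002
grip_force: 0.0
```

Request:
step_arm(targets=[[0,0,0,0.0788,1],[0,0,0,0,1],[0,0,0,0,1]])

```text
time_s: 10.37
tcp_pos: [0.4998, 0.376, 0.2374]
eef_rot: [-2.225, -2.217, 0.004]
contact_force: [-0.7, -0.6, 0.4]
grip_width: 0.999
grip_force: 0.0
```

Run:
```python
from h import *
from scipy.spatial.transform import Rotation as Ro
st=ctrl.read_state(); print(st["tcp_pos"],st["time_s"],st["joints"]); print(Ro.from_rotvec(st["eef_rot"]).as_matrix().round(3))
S={n:ctrl.snapshot(n) for n in("top","scene")}
f=S["top"]["frame"][140:260,170:390]; cv2.imwrite("pics/top3.png",cv2.resize(f,None,fx=3.6,fy=3.6,interpolation=cv2.INTER_CUBIC))
for n,z,th in(("top",.129,"blank"),("top",.1,"figure"),("top",.09,"tray")):
    for e in ctrl.masks_of(n,th)[:2]:
        c=max(cv2.findContours(e["mask"].astype("uint8"),0,2)[0],key=cv2.contourArea); print(n,th,e["conf"],[np.round(ray(S[n],p,z),3).tolist() for p in cv2.boxPoints(cv2.minAreaRect(c))])
```

```text
[0.49977274 0.3760146  0.23741833] 10.3667 [-0.52387699  0.71916414 -0.35535307  1.56988194  0.2940518   0.90865808
 -0.98424822]
[[ 0.003  1.    -0.002]
 [ 1.    -0.003 -0.002]
 [-0.002 -0.002 -1.   ]]
top blank 0.8 [[0.165, 0.395, 0.129], [0.232, 0.389, 0.129], [0.216, 0.259, 0.129], [0.15, 0.266, 0.129]]
top blank 0.76 [[0.259, -0.245, 0.129], [0.286, -0.31, 0.129], [0.134, -0.372, 0.129], [0.108, -0.309, 0.129]]
top figure 0.39 [[0.419, 0.216, 0.1], [0.59, 0.211, 0.1], [0.586, 0.139, 0.1], [0.416, 0.145, 0.1]]
top tray 0.68 [[0.411, 0.34, 0.09], [0.604, 0.336, 0.09], [0.589, 0.03, 0.09], [0.397, 0.038, 0.09]]
top tray 0.63 [[0.69, -0.173, 0.09], [0.741, -0.199, 0.09], [0.72, -0.238, 0.09], [0.67, -0.212, 0.09]]
```

View pics/top3.png

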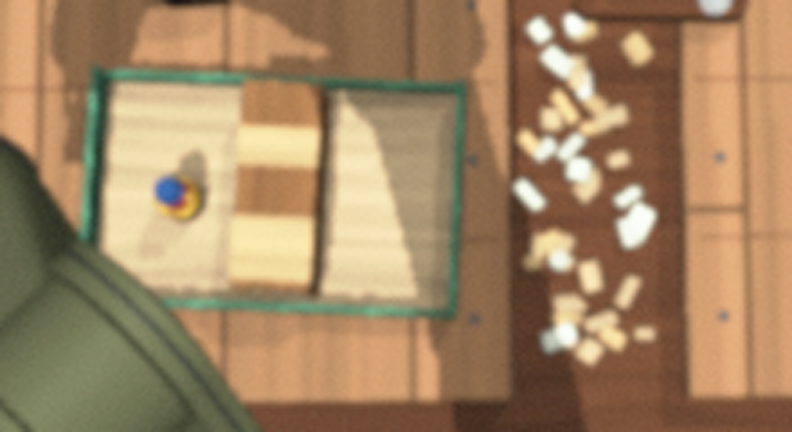

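The top view shows the blank at mid-tray (275,185 in the crop), about 5 mm to the nose side, with the figure upright at (178,195). The loaded tray is therefore close to balanced. I lower the open fingers behind the tail board.

Request:
step_arm(targets=[[0,0,-0.6,0,1],[0.03,0,-0.9,0,1],[0.05,0,-0.9,0,1],[0,0,-0.9,0,1],[0,0,-0.9,0,1],[0,0,-0.7,0,1],[0,0,-0.4,0,1],[0,0,0,0,1],[0,-0.2,0,0,1],[0,-0.3,0,0,1],[0,-0.2,0,0,1],[0,0,0,0,1]])

```text
time_s: 11.62
tcp_pos: [0.5039, 0.3531, 0.0811]
eef_rot: [2.223, 2.217, 0.0]
contact_force: [0.6, 0.3, 0.4]
grip_width: 1.006
grip_force: 0.0
```

Now a slow push to find contact.

Request:
step_arm(targets=[[0,-0.1,0,0,1],[0,-0.1,0,0,1],[0,-0.1,0,0,1],[0,-0.1,0,0,1],[0,-0.1,0,0,1],[0,-0.1,0,0,1],[0,-0.1,0,0,1],[0,-0.1,0,0,1],[0,-0.1,0,0,1],[0,-0.1,0,0,1],[0,-0.1,0,0,1],[0,-0.1,0,0,1]])

```text
time_s: 12.62
tcp_pos: [0.5026, 0.3195, 0.0799]
eef_rot: [-2.221, -2.222, -0.0]
contact_force: [-0.2, 4.3, 2.0]
grip_width: 1.002
grip_force: 2.3
```

```bash
cat > look.py <<'E'
from h import *
def look():
    s=ctrl.snapshot("top"); st=ctrl.read_state(); print(round(st["time_s"],2),np.round(st["tcp_pos"],4),np.round(st["contact_force"],1))
    hsv=cv2.cvtColor(s["frame"],cv2.COLOR_BGR2HSV)
    for th,z in(("tray",.09),("blank",.129),("figure",.1)):
        for e in ctrl.masks_of("top",th)[:3]:
            c=max(cv2.findContours(e["mask"].astype("uint8"),0,2)[0],key=cv2.contourArea); b=np.array([ray(s,p,z)[:2] for p in cv2.boxPoints(cv2.minAreaRect(c))])
            print(th,round(e["conf"],2),b.mean(0).round(3),b.round(3).tolist())
    return s
E
python3 -c "from look import *; look()"
```

```text
12.67 [0.5027 0.3183 0.0798] [-0.9  3.1  2.5]
tray 0.67 [0.506 0.158] [[0.603, 0.307], [0.599, 0.009], [0.41, 0.011], [0.414, 0.305]]
blank 0.96 [ 0.197 -0.309] [[0.259, -0.246], [0.286, -0.309], [0.134, -0.371], [0.108, -0.309]]
blank 0.84 [0.19  0.306] [[0.165, 0.391], [0.231, 0.386], [0.214, 0.22], [0.149, 0.226]]
blank 0.57 [0.505 0.145] [[0.424, 0.183], [0.59, 0.176], [0.586, 0.107], [0.419, 0.115]]
figure 0.71 [0.497 0.231] [[0.513, 0.25], [0.512, 0.212], [0.481, 0.212], [0.481, 0.249]]
```

Request:
step_arm(targets=[[0,-0.15,0,0,1],[0,-0.2,0,0,1],[0,-0.2,0,0,1],[0,-0.2,0,0,1],[0,-0.2,0,0,1],[0,-0.2,0,0,1],[0,-0.2,0,0,1],[0,-0.2,0,0,1],[0,-0.2,0,0,1],[0,-0.2,0,0,1],[0,-0.2,0,0,1],[0,-0.15,0,0,1]])

```text
time_s: 13.82
tcp_pos: [0.5027, 0.2498, 0.0799]
eef_rot: [2.221, 2.221, -0.001]
contact_force: [-0.0, 3.1, -2.5]
grip_width: 0.998
grip_force: 1.5
```

```bash
python3 -c "from look import *; look()"
```

```text
13.87 [0.5028 0.2485 0.0799] [ 0.1  1.9 -0.5]
tray 0.97 [0.507 0.087] [[0.605, 0.238], [0.603, -0.062], [0.41, -0.061], [0.411, 0.235]]
tray 0.62 [0.701 0.33 ] [[0.746, 0.444], [0.765, 0.229], [0.655, 0.217], [0.637, 0.43]]
blank 0.83 [ 0.197 -0.309] [[0.259, -0.245], [0.287, -0.312], [0.134, -0.373], [0.107, -0.307]]
blank 0.78 [0.506 0.08 ] [[0.59, 0.112], [0.589, 0.047], [0.422, 0.048], [0.423, 0.112]]
blank 0.72 [0.19  0.305] [[0.164, 0.393], [0.234, 0.388], [0.215, 0.216], [0.146, 0.222]]
figure 0.72 [0.499 0.164] [[0.501, 0.186], [0.522, 0.165], [0.497, 0.141], [0.476, 0.162]]
```

Request:
step_arm(targets=[[0,-0.15,0,0,1],[0,-0.2,0,0,1],[0,-0.2,0,0,1],[0,-0.2,0,0,1],[0,-0.2,0,0,1],[0,-0.2,0,0,1],[0,-0.2,0,0,1],[0,-0.2,0,0,1],[0,-0.2,0,0,1],[0,-0.2,0,0,1],[0,-0.15,0,0,1],[0,-0.1,0,0,1]])

```text
time_s: 15.02
tcp_pos: [0.5027, 0.184, 0.08]
eef_rot: [2.222, 2.221, -0.0]
contact_force: [0.3, 3.7, 0.4]
grip_width: 0.999
grip_force: 2.0
```

```bash
python3 -c "from look import *; look()"
```

```text
15.07 [0.5028 0.1834 0.08  ] [0.2 2.  1.1]
tray 0.69 [0.506 0.021] [[0.604, 0.174], [0.599, -0.133], [0.409, -0.129], [0.412, 0.173]]
blank 0.89 [0.506 0.013] [[0.592, 0.044], [0.591, -0.021], [0.421, -0.018], [0.422, 0.045]]
blank 0.85 [ 0.197 -0.308] [[0.259, -0.245], [0.286, -0.309], [0.134, -0.37], [0.108, -0.307]]
blank 0.67 [0.19  0.307] [[0.164, 0.395], [0.233, 0.39], [0.217, 0.219], [0.148, 0.224]]
figure 0.42 [0.498 0.095] [[0.514, 0.109], [0.514, 0.081], [0.482, 0.081], [0.482, 0.109]]
figure 0.36 [ 0.702 -0.202] [[0.688, -0.172], [0.736, -0.197], [0.716, -0.233], [0.668, -0.208]]
```

Request:
step_arm(targets=[[0,-0.1,0,0,1],[0,-0.15,0,0,1],[0,-0.15,0,0,1],[0,-0.15,0,0,1],[0,-0.15,0,0,1],[0,-0.15,0,0,1],[0,-0.15,0,0,1],[0,-0.15,0,0,1],[0,-0.15,0,0,1],[0,-0.15,0,0,1],[0,-0.15,0,0,1],[0,-0.15,0,0,1]])

```text
time_s: 16.22
tcp_pos: [0.5026, 0.1318, 0.0799]
eef_rot: [2.221, 2.222, 0.0]
contact_force: [0.1, 3.6, 0.6]
grip_width: 1.004
grip_force: 1.9
```

```bash
python3 -c "from look import *; look()"
```

```text
16.27 [0.5026 0.1303 0.0799] [0.8 2.1 1.5]
tray 0.96 [ 0.508 -0.031] [[0.603, 0.119], [0.605, -0.18], [0.413, -0.179], [0.411, 0.115]]
blank 0.8 [0.188 0.305] [[0.162, 0.393], [0.231, 0.388], [0.214, 0.217], [0.146, 0.222]]
blank 0.75 [ 0.197 -0.309] [[0.259, -0.247], [0.286, -0.309], [0.136, -0.371], [0.11, -0.309]]
figure 0.39 [0.502 0.037] [[0.511, 0.048], [0.516, 0.037], [0.493, 0.025], [0.488, 0.037]]
```

Nose is past the far edge and riding level. Continuing.

Request:
step_arm(targets=[[0,-0.15,0,0,1],[0,-0.2,0,0,1],[0,-0.2,0,0,1],[0,-0.2,0,0,1],[0,-0.2,0,0,1],[0,-0.2,0,0,1],[0,-0.2,0,0,1],[0,-0.2,0,0,1],[0,-0.2,0,0,1],[0,-0.2,0,0,1],[0,-0.2,0,0,1],[0,-0.2,0,0,1]])

```text
time_s: 17.42
tcp_pos: [0.5026, 0.0611, 0.0799]
eef_rot: [-2.221, -2.222, 0.0]
contact_force: [-0.5, 3.5, -1.7]
grip_width: 1.001
grip_force: 1.5
```

Request:
step_arm(targets=[[0,-0.2,0,0,1],[0,-0.2,0,0,1],[0,-0.2,0,0,1],[0,-0.2,0,0,1],[0,-0.2,0,0,1],[0,-0.2,0,0,1],[0,-0.2,0,0,1],[0,-0.2,0,0,1],[0,-0.2,0,0,1],[0,-0.2,0,0,1],[0,-0.2,0,0,1],[0,-0.15,0,0,1]])

```text
time_s: 18.42
tcp_pos: [0.5026, -0.0097, 0.0799]
eef_rot: [2.222, 2.221, -0.001]
contact_force: [0.1, 2.9, -2.2]
grip_width: 0.997
grip_force: 1.5
```

```bash
python3 -c "
from look import *
look(); s=ctrl.snapshot('scene'); cv2.imwrite('pics/sc4.png',s['frame'])"
```

```text
18.47 [ 0.5025 -0.0108  0.0799] [-0.2  1.7  0.1]
tray 0.78 [ 0.508 -0.246] [[0.414, -0.166], [0.605, -0.171], [0.602, -0.326], [0.412, -0.32]]
tray 0.16 [0.739 0.104] [[0.753, 0.207], [0.753, 0.001], [0.726, 0.001], [0.725, 0.206]]
blank 0.93 [0.189 0.307] [[0.161, 0.394], [0.23, 0.391], [0.217, 0.219], [0.147, 0.223]]
blank 0.82 [ 0.509 -0.177] [[0.591, -0.144], [0.592, -0.209], [0.427, -0.209], [0.427, -0.145]]
figure 0.24 [ 0.583 -0.296] [[0.833, -0.055], [0.841, -0.537], [0.334, -0.527], [0.325, -0.064]]
```

View pics/sc4.png

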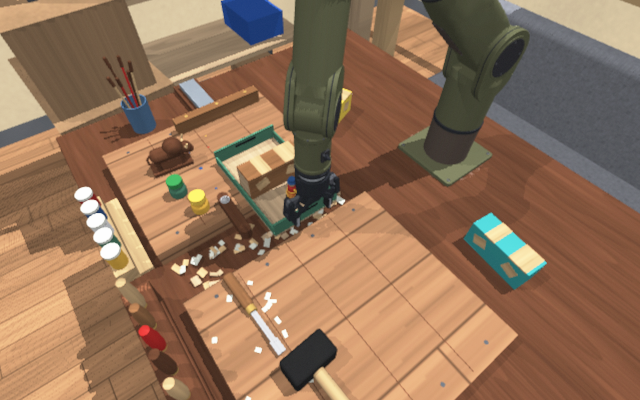

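The tray is level, with the nose on the painting side at (240,150), the figure standing at (292,185), and the stop clear at (235,212). I continue to the fence.

Request:
step_arm(targets=[[0,-0.15,0,0,1],[0,-0.2,0,0,1],[0,-0.2,0,0,1],[0,-0.2,0,0,1],[0,-0.2,0,0,1],[0,-0.2,0,0,1],[0,-0.2,0,0,1],[0,-0.2,0,0,1],[0,-0.2,0,0,1],[0,-0.2,0,0,1],[0,-0.2,0,0,1],[0,-0.2,0,0,1]])

```text
time_s: 19.67
tcp_pos: [0.5027, -0.0796, 0.08]
eef_rot: [-2.221, -2.222, -0.0]
contact_force: [0.0, 5.6, 3.0]
grip_width: 1.005
grip_force: 2.5
```

Request:
step_arm(targets=[[0,-0.2,0,0,1],[0,-0.2,0,0,1],[0,-0.2,0,0,1],[0,-0.2,0,0,1],[0,-0.2,0,0,1],[0,-0.2,0,0,1],[0,-0.2,0,0,1],[0,-0.2,0,0,1],[0,-0.2,0,0,1],[0,-0.2,0,0,1],[0,-0.15,0,0,1],[0,-0.1,0,0,1]])

```text
time_s: 20.67
tcp_pos: [0.5025, -0.1477, 0.0799]
eef_rot: [2.222, 2.22, -0.001]
contact_force: [-0.1, 5.2, 2.5]
grip_width: 0.999
grip_force: 2.4
```

Request:
step_arm(targets=[[0,-0.1,0,0,1],[0,-0.1,0,0,1],[0,-0.1,0,0,1],[0,-0.1,0,0,1],[0,-0.1,0,0,1]])

```text
time_s: 21.08
tcp_pos: [0.5025, -0.1619, 0.0799]
eef_rot: [-2.221, -2.222, 0.0]
contact_force: [-0.2, 4.2, 1.4]
grip_width: 0.994
grip_force: 2.3
```

```bash
python3 -c "from look import *; look()"
```

```text
21.13 [ 0.5025 -0.1629  0.0798] [0.2 3.  1.4]
tray 0.83 [ 0.508 -0.41 ] [[0.602, -0.344], [0.606, -0.475], [0.413, -0.475], [0.409, -0.345]]
blank 0.98 [ 0.54  -0.325] [[0.59, -0.288], [0.589, -0.366], [0.49, -0.362], [0.491, -0.284]]
blank 0.95 [ 0.194 -0.31 ] [[0.251, -0.248], [0.279, -0.311], [0.136, -0.371], [0.109, -0.31]]
blank 0.81 [0.189 0.306] [[0.164, 0.393], [0.231, 0.388], [0.214, 0.219], [0.148, 0.224]]
```

Request:
step_arm(targets=[[0,-0.06,0,0,1],[0,-0.06,0,0,1],[0,-0.06,0,0,1],[0,-0.06,0,0,1],[0,-0.06,0,0,1],[0,-0.05,0,0,1]])

```text
time_s: 21.78
tcp_pos: [0.5025, -0.1724, 0.0798]
eef_rot: [-2.221, -2.222, 0.0]
contact_force: [-0.4, 3.5, 0.6]
grip_width: 1.005
grip_force: 1.9
```

Request:
step_arm(targets=[[0,-0.05,0,0,1],[0,-0.05,0,0,1]])

```text
time_s: 21.95
tcp_pos: [0.5025, -0.1754, 0.0798]
eef_rot: [-2.221, -2.221, 0.0]
contact_force: [1.5, 4.2, 0.5]
grip_width: 0.996
grip_force: 1.8
```

Request:
step_arm(targets=[[0,-0.05,0,0,1],[0,-0.04,0,0,1]])

```text
time_s: 22.12
tcp_pos: [0.5025, -0.1782, 0.0798]
eef_rot: [-2.222, -2.221, 0.0]
contact_force: [0.3, 3.0, -0.2]
grip_width: 1.004
grip_force: 1.7
```

Request:
step_arm(targets=[[0,-0.04,0,0,1],[0,0,0,0,1]])

```text
time_s: 22.28
tcp_pos: [0.5025, -0.1797, 0.0798]
eef_rot: [2.222, 2.221, -0.001]
contact_force: [0.8, 2.1, -0.6]
grip_width: 1.002
grip_force: 1.1
```

Request:
step_arm(targets=[[0,-0.04,0,0,1],[0,-0.04,0,0,1]])

```text
time_s: 22.45
tcp_pos: [0.5025, -0.1805, 0.0799]
eef_rot: [-2.22, -2.221, -0.002]
contact_force: [-0.7, 7.9, 0.2]
grip_width: 1.0
grip_force: 3.9
```

Request:
step_arm(targets=[[0,-0.03,0,0,1],[0,0,0,0,1],[0,0,0,0,1]])

```text
time_s: 22.7
tcp_pos: [0.5026, -0.1805, 0.0799]
eef_rot: [-2.219, -2.221, -0.003]
contact_force: [-1.9, 6.5, 0.5]
grip_width: 0.994
grip_force: 3.5
```

```bash
python3 -c "from look import *; look()"
```

```text
22.75 [ 0.5026 -0.1805  0.0799] [-0.4  6.8 -0.2]
tray 0.9 [ 0.507 -0.438] [[0.602, -0.381], [0.605, -0.494], [0.413, -0.494], [0.409, -0.382]]
blank 0.92 [0.189 0.306] [[0.165, 0.393], [0.231, 0.388], [0.214, 0.219], [0.148, 0.224]]
blank 0.9 [ 0.542 -0.342] [[0.589, -0.304], [0.588, -0.383], [0.495, -0.379], [0.496, -0.301]]
blank 0.83 [ 0.181 -0.315] [[0.227, -0.257], [0.254, -0.32], [0.135, -0.372], [0.107, -0.309]]
figure 0.64 [ 0.583 -0.296] [[0.833, -0.056], [0.841, -0.538], [0.334, -0.528], [0.325, -0.063]]
```

The tray stalls against the fence, square. I back off, lift, close the fingers and go round to the +x side of the stop.

Request:
step_arm(targets=[[0,0.2,0,0,1],[0,0.5,0,0,1],[0,0.7,0,0,1],[0,0.5,0.6,0,-1],[0,0.3,0.9,0,-1],[0.3,0.3,0.9,0,-1],[0.8,0.3,0.5,0,-1],[1,0.3,0,0,-1],[1,0.1,0,0,-1],[1,0,0,0,-1],[1,0,0,0,-1],[1,0,0,0,-1]])

```text
time_s: 23.9
tcp_pos: [0.6868, -0.0882, 0.1672]
eef_rot: [2.222, 2.219, -0.003]
contact_force: [1.5, 0.0, -0.3]
grip_width: 0.003
grip_force: 0.0
```

Request:
step_arm(targets=[[0.5,0,0,0,-1],[0,0,-0.6,0,-1],[0,0,-0.9,0,-1],[0,0,-0.9,0,-1],[0,0,-0.5,0,-1],[0,0,0,0,-1]])

```text
time_s: 24.4
tcp_pos: [0.6976, -0.0877, 0.0758]
eef_rot: [-2.219, -2.218, 0.011]
contact_force: [-0.8, -0.3, -0.4]
grip_width: -0.005
grip_force: 0.0
```

Run:
```python
from h import *
p=np.array([.650,-.171]); st=ctrl.read_state(); q=np.array(st["tcp_pos"][:2]); print(st["tcp_pos"])
for a in np.linspace(1.6,0,13):
    d=.014+.0145*np.sin(a)+.011*np.cos(a)+.001
    n=p+.085*np.array([-np.cos(a),np.sin(a)])+d*np.array([np.sin(a),np.cos(a)]); print(round(a,2),n.round(3),((n-q)/.03).round(2)); q=n
```

```text
[ 0.69761529 -0.08773827  0.07579673]
1.6 [ 0.682 -0.087] [-0.53  0.03]
1.47 [ 0.672 -0.083] [-0.34  0.12]
1.33 [ 0.661 -0.081] [-0.36  0.08]
1.2 [ 0.649 -0.08 ] [-0.38  0.03]
1.07 [ 0.638 -0.081] [-0.39 -0.02]
0.93 [ 0.626 -0.083] [-0.39 -0.08]
0.8 [ 0.614 -0.087] [-0.39 -0.14]
0.67 [ 0.603 -0.093] [-0.37 -0.19]
0.53 [ 0.593 -0.1  ] [-0.35 -0.25]
0.4 [ 0.584 -0.11 ] [-0.31 -0.31]
0.27 [ 0.576 -0.12 ] [-0.26 -0.36]
0.13 [ 0.569 -0.132] [-0.21 -0.4 ]
0.0 [ 0.565 -0.145] [-0.15 -0.43]
```

Request:
step_arm(targets=[[-0.5,0.05,0,0,-1],[-0.35,0.1,0,0,-1],[-0.36,0.08,0,0,-1],[-0.38,0.03,0,0,-1],[-0.39,-0.02,0,0,-1],[-0.39,-0.08,0,0,-1],[-0.39,-0.14,0,0,-1],[-0.37,-0.19,0,0,-1],[-0.35,-0.25,0,0,-1],[-0.31,-0.31,0,0,-1],[-0.26,-0.36,0,0,-1],[0,0,0,0,-1]])

```text
time_s: 25.4
tcp_pos: [0.5777, -0.1232, 0.0806]
eef_rot: [2.224, 2.216, -0.005]
contact_force: [-0.3, -0.9, -0.8]
grip_width: -0.0
grip_force: 0.0
```

Request:
step_arm(targets=[[-0.21,-0.4,0,0,-1],[-0.15,-0.3,0,0,-1],[0,-0.1,0,0,-1],[0,0,0,0,-1]])

```text
time_s: 25.73
tcp_pos: [0.5673, -0.1452, 0.0796]
eef_rot: [-2.224, -2.219, 0.004]
contact_force: [-0.5, 0.5, 0.3]
grip_width: 0.001
grip_force: 0.0
```

```bash
cat > stop.py <<'E'
from h import *
for n in("top","scene"):
    s=ctrl.snapshot(n)
    for d in ctrl.masks_of(n,"stop_tip")[:2]:
        c=max(cv2.findContours(d["mask"].astype("uint8"),0,2)[0],key=cv2.contourArea); print(n,d["conf"],[np.round(ray(s,p,.081),3).tolist() for p in cv2.boxPoints(cv2.minAreaRect(c))])
E
python3 stop.py
```

```text
top 0.26 [[0.841, -0.136, 0.081], [0.856, -0.537, 0.081], [0.333, -0.537, 0.081], [0.318, -0.152, 0.081]]
scene 0.63 [[0.682, -0.184, 0.081], [0.579, -0.185, 0.081], [0.588, -0.134, 0.081], [0.687, -0.135, 0.081]]
```

Request:
step_arm(targets=[[0,-0.07,0,0,-1],[0,-0.07,0,0,-1],[0,0,0,0,-1]])

```text
time_s: 26.18
tcp_pos: [0.5684, -0.1465, 0.0799]
eef_rot: [-2.22, -2.222, -0.001]
contact_force: [-0.9, 2.0, -0.5]
grip_width: 0.002
grip_force: 1.0
```

Request:
step_arm(targets=[[0,-0.06,0,0,-1],[0,-0.04,0,0,-1],[0,0,0,0,-1]])

```text
time_s: 26.43
tcp_pos: [0.5684, -0.1467, 0.0799]
eef_rot: [-2.216, -2.222, -0.005]
contact_force: [-0.2, 6.3, -0.1]
grip_width: -0.004
grip_force: 3.4
```

The position has stalled and the force is up to 6.3 N, so the stop is at its shut limit. I retreat and check.

Request:
step_arm(targets=[[0,0.2,0,0,-1],[0,0.5,0,0,-1],[0,0.6,0.2,0,-1],[0,0.6,0.8,0,-1],[0,0.8,0.9,0,-1],[0,0.9,0.9,0,-1],[0,0.9,0.9,0,-1],[0,0.9,0.3,0,-1],[0,0.9,0,0,-1],[0,0.9,0,0,-1],[0,0.9,0,0,-1],[0,0,0,0,-1]])

```text
time_s: 27.43
tcp_pos: [0.5682, 0.1004, 0.2009]
eef_rot: [-2.21, -2.229, -0.009]
contact_force: [0.4, 1.2, 0.2]
grip_width: -0.002
grip_force: 0.0
```

```bash
python3 stop.py; python3 -c "
from look import *
s=look(); f=s['frame'][70:260,320:500]; cv2.imwrite('pics/top5.png',cv2.resize(f,None,fx=3.1,fy=3.1,interpolation=cv2.INTER_CUBIC))
s=ctrl.snapshot('scene')
cv2.imwrite('pics/sc5.png',cv2.resize(s['frame'][70:260,100:360],None,fx=3,fy=3,interpolation=cv2.INTER_CUBIC))"
```

```text
top 0.91 [[0.681, -0.156, 0.081], [0.68, -0.188, 0.081], [0.536, -0.184, 0.081], [0.536, -0.153, 0.081]]
scene 0.74 [[0.678, -0.183, 0.081], [0.536, -0.182, 0.081], [0.547, -0.128, 0.081], [0.684, -0.132, 0.081]]
27.68 [0.5684 0.0906 0.1997] [-0.5  0.1  0.5]
tray 0.59 [0.699 0.329] [[0.741, 0.444], [0.765, 0.229], [0.656, 0.215], [0.632, 0.428]]
tray 0.56 [ 0.508 -0.34 ] [[0.604, -0.185], [0.605, -0.499], [0.411, -0.493], [0.41, -0.183]]
tray 0.37 [ 0.586 -0.336] [[0.838, -0.135], [0.844, -0.541], [0.334, -0.53], [0.327, -0.139]]
blank 0.86 [ 0.196 -0.309] [[0.26, -0.245], [0.287, -0.31], [0.132, -0.373], [0.106, -0.309]]
blank 0.65 [ 0.505 -0.341] [[0.589, -0.302], [0.59, -0.381], [0.42, -0.38], [0.419, -0.302]]
blank 0.64 [0.19  0.306] [[0.162, 0.396], [0.235, 0.391], [0.218, 0.216], [0.146, 0.222]]
figure 0.71 [ 0.505 -0.34 ] [[0.599, -0.186], [0.604, -0.497], [0.41, -0.493], [0.405, -0.186]]
```

View pics/top5.png

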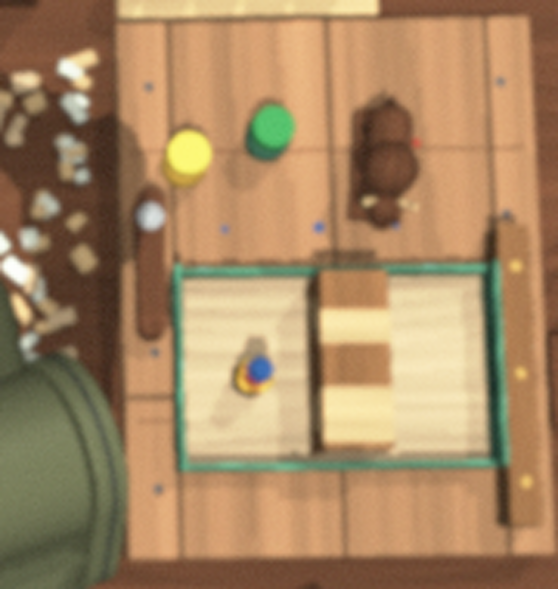

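View pics/sc5.png

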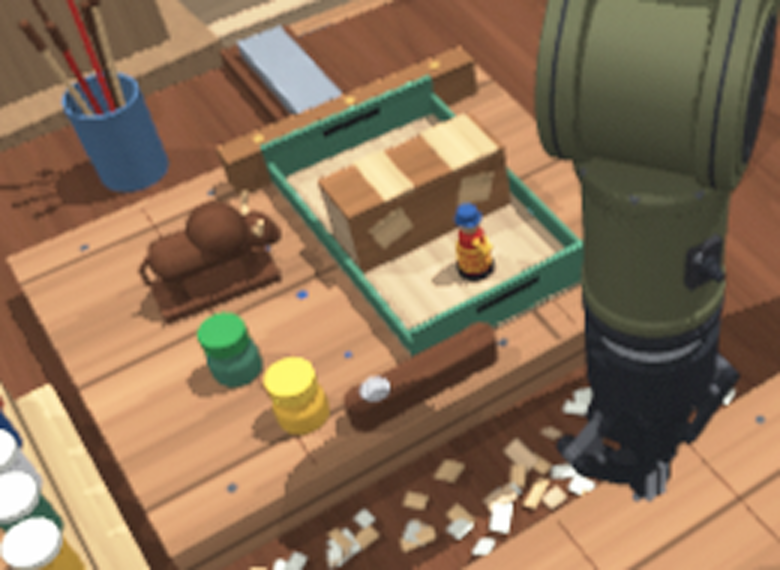

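Both views show the stop shut behind the tray (bar at about (150,270) in the top crop) and the nose flush with the fence. The blank is mid-tray, the figure is upright, and the jars, bison and tools are where they were. The arm is clear, so I hand in.

```bash
python3 -c "from h import *; print(ctrl.hand_in())"
```

```text
the job is handed in; nothing more can be done
None
```

I handed the job in at about 28 s; the final pictures show the tray square against the fence, the blank mid-tray, the figure upright, the turn-stop shut behind the tray and nothing else moved, but `hand_in()` returned no verdict.

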